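# Lock down the stencil frame's open quarter-turn fastener

## Task

The stencil frame on the printing board is held by two wing-headed quarter-turn fasteners, one on each side rail. One is still open: its wing stands a little higher and points along its rail, while the locked one points across. Press the open wing down and, keeping it down, turn it a quarter turn clockwise (seen from above), then let go so that its spring lifts it into the catch; leave the other fastener locked.

Things in the scene. Friction and masses are not known exactly. Their poses are not given: they have to be found in the camera images.
- open_head (a point): Centre of the top of the OPEN fastener's brass wing, an upright block 40 long (point x), 10 thick (y), 30 mm tall (z up); moves with it. Starts 93 mm above the table, along its rail. Below the wing only a 10 mm stem, then, 18 mm under the wing, a fixed dark base plate 60 x 44 mm. Pinch the 10 mm thickness with fingertips no lower than the wing's underside, to leave room to press.
- open_press (a joint): How far the open wing is pressed down, m: 0 up (start), 0.012 at the stop. Its spring gives 4 N at 0, 13 N at the stop. It turns beyond about 10 degrees only while 0.007 or more down; press 0.010 or to the stop. Let go at a quarter turn it rises into the catch at 0.004; left short of the catch it stays at 0.007.
- open_turn (a joint): Angle of the open wing, rad: 0 along the rail (start, within 0.07), growing clockwise from above, 1.57 a quarter turn, stop at 1.72. The catch takes it within about 10 degrees of 1.57. Turns easily (0.03 N m) and stays where it is left.
- shut_turn (a joint): The same angle of the other, locked fastener: 1.57 at the start, to stay so. It is identical, on the opposite rail 250 to 265 mm away, its wing across the rail and 4 mm lower. Frame rails are 50 mm wide, tops 40 mm above the table; only the two wings stand over 50 mm there. A flat brush 12 mm thick lies on the stencil, which is 22 mm above the table; bowl, brush and jar stand off the board.

How it is judged:
On the way:
1. the open wing is pressed down past its slot before it is turned (value of joint open_press above 0.0045 m and value of joint open_turn below 0.45 rad), for 0.02 s.
At the end, for the whole second after the job is handed in: The open fastener's wing is turned to a quarter turn (at least 75 degrees), released and still, and its spring has lifted it into the catch (2.5 to 5.8 mm below fully up); the other fastener is still turned at least 75 degrees (value of joint each of open_turn, shut_turn above 1.31 rad and value of joint open_press between 0.0025 and 0.0058 m and velocity of joint open_turn between -0.1 and 0.1 rad/s); the robot touches nothing.
It fails at once if the already locked fastener is turned out of its catch (value of joint shut_turn below 1.2 rad).
It also fails if it takes over 35 s, if anything falls off the work surface, if the arm or the gripper's body presses on something with over 40 N, if the wrist force passes 120 N, or if a joint passes its speed limit or range.

## Robot

A 6-joint arm with a two-finger parallel gripper is mounted at the origin on the work surface. World frame = base frame: x ahead of the robot, y to its left, z up, the work surface at z = 0. Lengths are in m, angles in rad, forces in N, time in s.
With the tool pointing down it reaches from about 0.3 to 0.875 m from the base axis. Payload 4.2 kg.
Tool frame: the origin (TCP) lies at the very end of the fingers, on their centre line; the grasp point (between the pads) lies 19 mm behind it; z points along the fingers, y is the direction in which the jaws open and shut (so a half turn about z gives the same grasp; the last joint's range is limited). The gripper opens to 85 mm and grips with 20 to 120 N. Pads are 22 mm wide; open, the fingers measure 114 mm over their backs; the gripper's body (76 mm by 85 mm) begins 54 mm behind the grasp point. The pads swing forward as they close: fully open they stand 13 mm farther back than shut.
Start: joints at [-1.285, 0.32, 1.565, -0, 1.257, -0.02], TCP at [0.173, -0.548, 0.231] pointing down, gripper open.
Joint ranges: [-3.11, 3.11], [-0.84, 2.01], [0.21, 2.61], [-1.34, 4.49], [0.05, 2.63], [-2.56, 2.56]. Speed limits (rad/s): [2.57, 2.57, 3.14, 3.14, 3.14, 3.14].

## Interface

Orientations are given as [roll, pitch, yaw] about the fixed x, y, z axes, in that order (R = Rz(yaw) Ry(pitch) Rx(roll)).
In Python, from cell import status, imaging, env gives the robot as it stands. The module is installed in compiled form; this text tells all that it offers.
- The arm moves only by the tool send_rows, never from a script. Its argument "targets" is a list of rows, each a list of 5 numbers: the opening, from 0 (shut) to 1 (fully open), then the shift along the tool's x, y, z in mm, then the turn about the tool's z in degrees. In form: [[jaw, tx, ty, tz, turn], ...]. A call has 1 to 20 rows; each row is the pose to reach, as a shift and turn from the pose commanded when the call began, along the tool's axes at that moment; what a row does not reach only later rows make up. A row lasts 1/8 s, in which the tool goes at most 62.5 mm and 10.7 degrees, less where a joint would pass 70% of its speed; a pose out of reach is approached as far as the arm can. A call with a gripper value outside its range is refused whole. The fingers move at their own pace and stop on an object; "newtons" is the grip in N (left out, the last holds). Time passes only in rows, so rows that repeat a pose let the fingers close. It gives the time, the measured TCP pose, the force and the opening at its end, in the units of the state.
- status.read_state(): the state, without advancing time (a new reading comes with each control period).
- imaging.read_camera(name): name is "scene" or "top"; returns a dict with "image" (420x560x3 uint8, red, green, blue), "mtx" (3x3 intrinsics, pixels), "R" (3x3) and "t" (3): a world point X has camera coordinates R X + t. Camera axes: x right, y down, z forward; pixel columns grow to the right and rows downward; lengths in m; the calibration is good to about 2 mm. A picture is of the moment at which its call begins. There is no depth.
- env.hand_in(): hands the job in, once; it reports no verdict.
The state is a dict: "t": time; "joint_pos": joint angles; "qd": joint speeds; "joint_torque": joint torques, N m; "ee_pos": TCP position; "tcp_rot": TCP orientation; "ft_force": force on the tool from outside, world axes, zero at the start; "ft_torque": the same for the moment, N m; "opening": finger opening in m.
Only numpy, scipy, OpenCV 4.12 (cv2) and the standard library are available. Lean on these libraries where they do the work, as an engineer would, in place of code of your own. Each camera call takes 0.05 s, during which the arm holds its last target. There are 200 camera calls.

## Working session

There is one attempt and no reset: what is moved stays moved. The work goes in short steps, Python scripts to look and compute and a tool call to move; the robot and the scene stay as the last step left them, time stands still between calls to the robot, and variables do not carry over. Pictures are saved under pics/ and viewed, about 8 in all and at most 12, crops included, and the job is handed in when it is done.

Besides the shell and the picture viewer there is one more tool, called after "Emit:" by a JSON object that holds its "api" and its "payload", one argument or row to a line. send_rows: Moves the arm, as the interface text tells. Its arguments: {"type":"object","properties":{"targets":{"type":"array","items":{"type":"array","items":{"type":"number"}}},"newtons":{"type":"number"}},"required":["targets"]}

```bash
mkdir -p pics
python3 - <<'E'
from cell import status, imaging
import cv2
for n in("scene","top"):
    d=imaging.read_camera(n); cv2.imwrite(f"pics/{n}0.png",d["image"][:,:,::-1]); print(n,d["mtx"].tolist(),d["R"].round(4).tolist(),d["t"].round(4).tolist())
s=status.read_state(); print(s)
E
```

```text
scene [[396.73145972034285, 0.0, 277.8362527258066], [0.0, 396.73145972034285, 206.35844641297464], [0.0, 0.0, 1.0]] [[-0.3962, 0.9181, -0.0128], [0.6342, 0.2636, -0.7268], [-0.6639, -0.2961, -0.6867]] [0.1982, -0.2963, 1.1137]
top [[546.8324906288502, 0.0, 277.7918174029096], [0.0, 546.8324906288502, 198.78998053865382], [0.0, 0.0, 1.0]] [[0.0121, -0.9994, 0.0337], [-0.9943, -0.0156, -0.1052], [0.1056, -0.0322, -0.9939]] [0.0016, 0.5589, 0.7149]
{'t': 0.1, 'joint_pos': array([-1.28501265e+00,  3.20205847e-01,  1.56552515e+00, -5.52384826e-05,
        1.25743462e+00, -2.00200568e-02]), 'qd': array([-0.00075885, -0.00178594, -0.00339761, -0.00154834,  0.00019904,
        0.001493  ]), 'joint_torque': array([ 7.00214914e-04, -4.16408944e+01, -2.34704214e+01,  5.11861742e-05,
        4.84986434e-03, -2.36736361e-05]), 'ee_pos': array([ 0.17296326, -0.54792341,  0.23059144]), 'tcp_rot': array([-3.14001895e+00,  2.10223528e-05,  3.05820819e-01]), 'ft_force': array([-0.09691947, -1.06556319, -0.04707157]), 'ft_torque': array([-0.01317988,  0.04179278, -0.04437779]), 'opening': 0.08545588942645198}
```

View pics/top0.png

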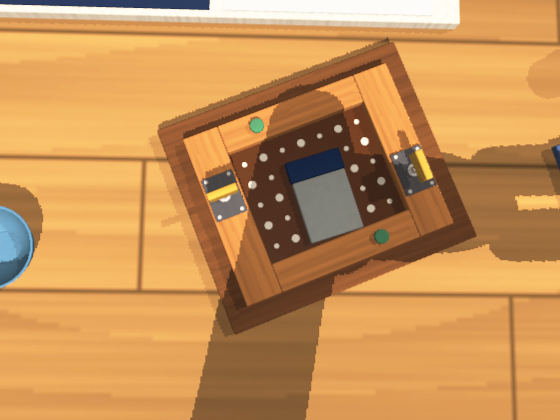

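View pics/scene0.png

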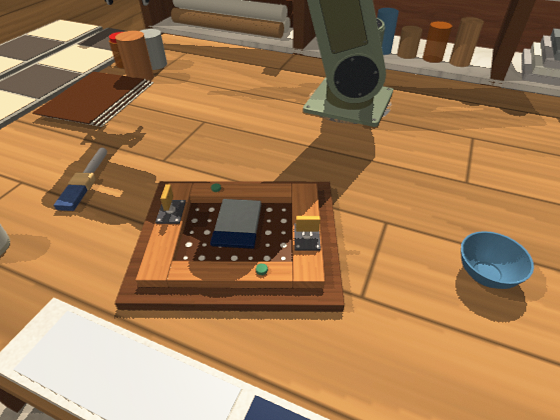

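The top view shows the open wing near (422,165), pointing along the right-hand rail. The locked wing is near (222,190), lying across the left rail. The scene view agrees: open at (167,197), locked at (307,224). Next I'll mask the brass.

```bash
cat > h.py <<'E'
import numpy as np, cv2
from cell import imaging,status
def ray(d,u,v,z):
    r=d["R"].T@np.linalg.solve(d["mtx"],[u,v,1]); c=-d["R"].T@d["t"]
    return c+r*(z-c[2])/r[2]
def proj(d,X):
    p=d["mtx"]@(d["R"]@np.array(X)+d["t"]); return p[:2]/p[2]
E
python3 - <<'E'
from h import *
out=[]
for n,b,zz in(("top",(385,135,450,205),.093),("scene",(150,175,190,230),.093)):
    d=imaging.read_camera(n); im=d["image"]; x0,y0,x1,y1=b
    c=im[y0:y1,x0:x1]; hsv=cv2.cvtColor(c,cv2.COLOR_RGB2HSV)
    # brass: saturated yellow
    m=cv2.inRange(hsv,(19,150,90),(32,255,255))
    k,l,s,ce=cv2.connectedComponentsWithStats(m); i=1+s[1:,4].argmax()
    ys,xs=np.where(l==i); V=hsv[ys,xs,2]
    print(n,s[i],ce[i]+[x0,y0],np.percentile(V,[5,25,50,75,95]))
    r=cv2.minAreaRect(np.c_[xs+x0,ys+y0].astype(np.float32)); print(r)
    for p in cv2.boxPoints(r): print(p.round(1),ray(d,*p,zz).round(4))
    o=c.copy(); o[l==i]=(o[l==i]//2)+np.array([0,0,120],np.uint8)
    out.append(cv2.resize(np.hstack([c,o])[:,:,::-1],None,fx=5,fy=5,interpolation=0))
w=max(o.shape[1] for o in out)
out=[cv2.copyMakeBorder(o,0,0,0,w-o.shape[1],0) for o in out]
v=np.vstack(out); cv2.imwrite("pics/c1.png",cv2.resize(v,None,fx=min(1,600/v.shape[0]),fy=min(1,600/v.shape[0])))
d=imaging.read_camera("top")
for p in((383,65),(450,230),(184,137),(247,305)): print(p,ray(d,*p,.04).round(4))
E
```

```text
top [ 30  15  18  29 202] [423.61881188 163.94059406] [228. 251. 253. 253. 254.]
((423.73193359375, 163.8969268798828), (30.05424690246582, 7.919699668884277), 66.03751373291016)
[414.  151.8] [ 0.6146 -0.1604  0.093 ]
[421.2 148.6] [ 0.6189 -0.1698  0.093 ]
[433.5 176. ] [ 0.584  -0.1848  0.093 ]
[426.2 179.2] [ 0.5798 -0.1755  0.093 ]
scene [12 10  8 13 50] [165.2  191.26] [231.45 239.25 242.   244.   248.55]
((165.2647247314453, 190.94117736816406), (4.365641117095947, 13.339459419250488), 14.03624439239502)
[161.5 196.9] [ 0.6177 -0.1683  0.093 ]
[164.8 183.9] [ 0.5863 -0.1836  0.093 ]
[169. 185.] [ 0.5858 -0.1748  0.093 ]
[165.8 197.9] [ 0.6171 -0.1598  0.093 ]
(383, 65) [ 0.7465 -0.134   0.04  ]
(450, 230) [ 0.519 -0.223  0.04 ]
(184, 137) [0.6396 0.1374 0.04  ]
(247, 305) [0.4169 0.0484 0.04  ]
```

View pics/c1.png

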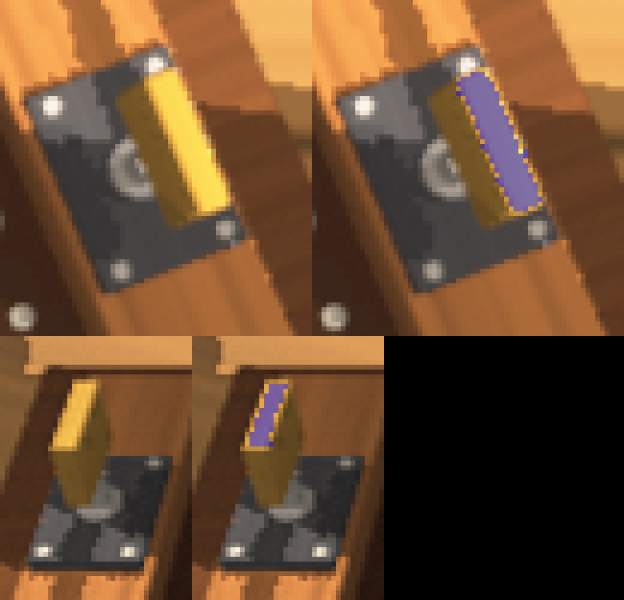

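Both views put the top of the open wing at about (0.600, -0.172, 0.093), within 2 mm of each other. It lies at about 23° in the world frame, and the rail at about 21.5°. I'll set the tool x axis along the wing using the half-turned grasp, so joint 6 has room for the clockwise quarter turn. First I move above the wing.

Emit:
{"api": "send_rows", "payload": {
  "targets": [
    [1,26,-11.5,2,-9.25],
    [1,52,-23,4,-18.5],
    [1,78,-34.5,6,-27.75],
    [1,104,-46,8,-37],
    [1,130,-57.5,10,-46.25],
    [1,156,-69,12,-55.5],
    [1,182,-80.5,14,-64.75],
    [1,208,-92,16,-74],
    [1,234,-103.5,18,-83.25],
    [1,260,-115,20,-92.5],
    [1,286,-126.5,22,-101.75],
    [1,312,-138,24,-111],
    [1,338,-149.5,26,-120.25],
    [1,364,-161,28,-129.5],
    [1,390,-172.5,30,-138.75],
    [0.6,416,-184,32,-148],
    [0.6,442,-195.5,34,-157.25],
    [0.6,468,-207,36,-166.5],
    [0.6,494,-218.5,38,-175.75],
    [0.6,520,-230,40,-185]
  ],
  "newtons": 60
}}

```text
t: 2.75
ee_pos: [0.6003, -0.1718, 0.1911]
tcp_rot: [3.142, -0.0, -2.743]
ft_force: [-1.1, -0.4, 0.4]
opening: 0.0513
```

Run:
```python
from h import *
s=status.read_state(); print({k:np.round(s[k],4) for k in("t","joint_pos","ee_pos","tcp_rot","opening","ft_force")})
d=imaging.read_camera("scene"); t=imaging.read_camera("top")
a=d["image"][130:270,90:270]; b=t["image"][90:230,340:520]
cv2.imwrite("pics/c2.png",cv2.resize(np.hstack([a,b])[:,:,::-1],None,fx=2.2,fy=2.2))
```

```text
{'t': np.float64(2.75), 'joint_pos': array([-2.9700e-01,  4.2320e-01,  1.5077e+00, -1.0000e-04,  1.2110e+00,
       -2.2662e+00]), 'ee_pos': array([ 0.6003, -0.1718,  0.1911]), 'tcp_rot': array([ 3.1415e+00, -3.0000e-04, -2.7432e+00]), 'opening': np.float64(0.0513), 'ft_force': array([-1.0808, -0.3552,  0.3961])}
```

View pics/c2.png

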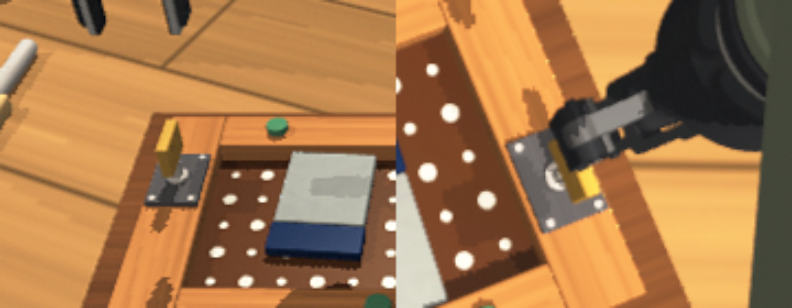

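The tool is above the wing, which sits between the two fingers (scene crop: fingers at about (90,30) and (178,30), wing at (170,150)). Now I descend until the fingertips are at about 66 mm and close.

Emit:
{"api": "send_rows", "payload": {
  "targets": [
    [0.6,0,0,25,0],
    [0.6,0,0,50,0],
    [0.6,0,0,75,0],
    [0.6,0,0,100,0],
    [0.6,0,0,115,0],
    [0.6,0,0,125,0],
    [0.6,0,0,125,0]
  ]
}}

```text
t: 3.72
ee_pos: [0.5995, -0.1726, 0.066]
tcp_rot: [3.141, -0.001, -2.749]
ft_force: [-0.2, 0.3, -0.4]
opening: 0.0511
```

Run:
```python
from h import *
d=imaging.read_camera("scene"); t=imaging.read_camera("top")
a=d["image"][130:250,100:240]; b=t["image"][110:230,360:500]
cv2.imwrite("pics/c3.png",cv2.resize(np.hstack([a,b])[:,:,::-1],None,fx=2.8,fy=2.8,interpolation=2))
```

```text
(no output)
```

View pics/c3.png

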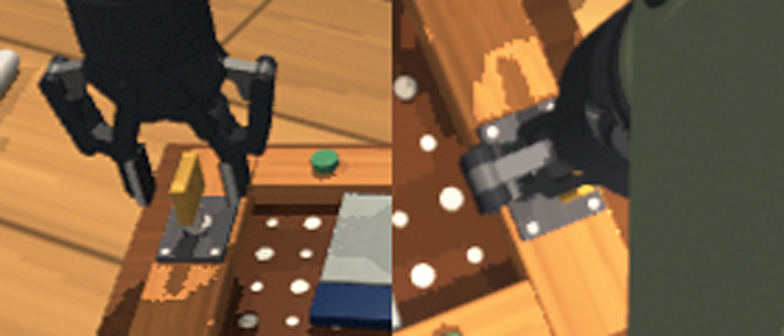

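The wing stands centred between the open fingers (scene crop: wing at (187,190), fingers at (140,180) and (235,180)). Next I close on it.

Emit:
{"api": "send_rows", "payload": {
  "targets": [
    [0,0,0,0,0],
    [0,0,0,0,0],
    [0,0,0,0,0],
    [0,0,0,0,0],
    [0,0,0,0,0],
    [0,0,0,0,0]
  ],
  "newtons": 60
}}

```text
t: 4.58
ee_pos: [0.6002, -0.1729, 0.0668]
tcp_rot: [-3.14, 0.001, -2.748]
ft_force: [0.4, -2.9, 5.3]
opening: 0.0086
```

Emit:
{"api": "send_rows", "payload": {
  "targets": [
    [0,0,0,4,0],
    [0,0,0,8,0],
    [0,0,0,11,0],
    [0,0,0,12,0],
    [0,0,0,12,0]
  ],
  "newtons": 60
}}

```text
t: 5.2
ee_pos: [0.6003, -0.1729, 0.0558]
tcp_rot: [-3.14, 0.001, -2.748]
ft_force: [-2.6, -2.0, 10.7]
opening: 0.0089
```

Emit:
{"api": "send_rows", "payload": {
  "targets": [
    [0,0,0,2,0],
    [0,0,0,2,0],
    [0,0,0,2,0]
  ],
  "newtons": 70
}}

```text
t: 5.58
ee_pos: [0.6003, -0.173, 0.0549]
tcp_rot: [-3.139, 0.002, -2.748]
ft_force: [-3.5, -2.4, 17.5]
opening: 0.0088
```

Run:
```python
from h import *
d=imaging.read_camera("scene")
a=d["image"][130:250,100:240]
cv2.imwrite("pics/c4.png",cv2.resize(a[:,:,::-1],None,fx=4.5,fy=4.5,interpolation=2))
```

```text
(no output)
```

View pics/c4.png

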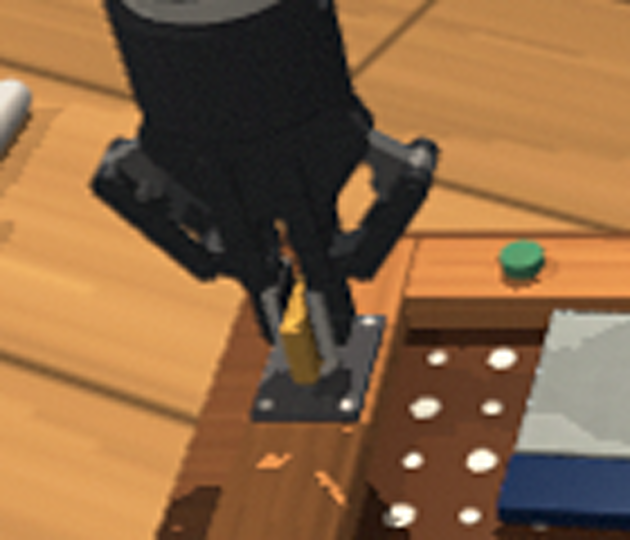

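The wing is gripped and low against its base plate. The force has reached 17.5 N and the last 2 mm command moved it only 0.9 mm, so it is at the stop. Now the clockwise quarter turn, held down.

Emit:
{"api": "send_rows", "payload": {
  "targets": [
    [0,0,0,0,7],
    [0,0,0,0,14],
    [0,0,0,0,21],
    [0,0,0,0,28],
    [0,0,0,0,35],
    [0,0,0,0,42],
    [0,0,0,0,49],
    [0,0,0,0,56],
    [0,0,0,0,63],
    [0,0,0,0,70],
    [0,0,0,0,77],
    [0,0,0,0,84],
    [0,0,0,0,91],
    [0,0,0,0,91],
    [0,0,0,0,91]
  ]
}}

```text
t: 7.5
ee_pos: [0.6007, -0.1725, 0.0549]
tcp_rot: [3.139, 0.002, 1.946]
ft_force: [-2.7, -0.5, 15.5]
opening: 0.0084
```

Yaw moved from 22.5° to -68.5°, with the wing still gripped and pressed. Now I release, let the spring lift the wing, and retreat straight up.

Emit:
{"api": "send_rows", "payload": {
  "targets": [
    [0.6,0,0,0,0],
    [0.6,0,0,0,0],
    [0.6,0,0,0,0],
    [0.6,0,0,0,0],
    [0.6,0,0,0,0],
    [0.6,0,0,-15,0],
    [0.6,0,0,-30,0],
    [0.6,0,0,-60,0],
    [0.6,0,0,-90,0],
    [0.6,0,0,-120,0],
    [0.6,0,0,-150,0],
    [0.6,0,0,-180,0],
    [0.6,0,0,-180,0]
  ]
}}

```text
t: 9.12
ee_pos: [0.6011, -0.1729, 0.2364]
tcp_rot: [3.136, 0.005, 1.946]
ft_force: [-0.7, -1.5, -0.5]
opening: 0.0514
```

Run:
```python
from h import *
d=imaging.read_camera("scene"); t=imaging.read_camera("top")
a=d["image"][150:260,130:340]; b=t["image"][110:220,370:480]
cv2.imwrite("pics/c5.png",cv2.resize(np.hstack([a,b])[:,:,::-1],None,fx=2.4,fy=2.4,interpolation=2))
```

```text
(no output)
```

View pics/c5.png

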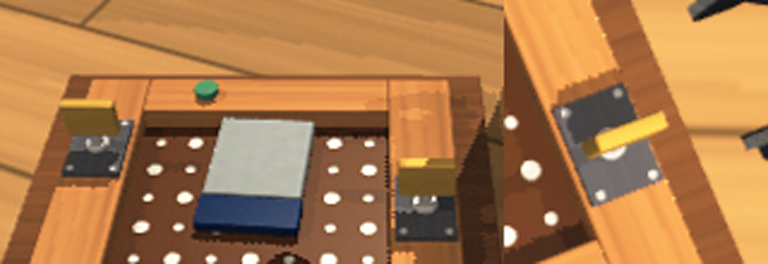

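Both wings now point across their rails (open one at crop (90,115) in the scene view and (625,135) in the top view). I'll check its angle and height by triangulation before handing in.

Run:
```python
from h import *
C=[]
for n,b in(("top",(385,135,450,205)),("scene",(140,175,190,230)),("scene",(290,190,335,250))):
    d=imaging.read_camera(n); x0,y0,x1,y1=b; hsv=cv2.cvtColor(d["image"][y0:y1,x0:x1],cv2.COLOR_RGB2HSV)
    m=cv2.inRange(hsv,(19,150,170),(32,255,255)); k,l,s,ce=cv2.connectedComponentsWithStats(m); i=1+s[1:,4].argmax()
    ys,xs=np.where(l==i); r=cv2.minAreaRect(np.c_[xs+x0,ys+y0].astype(np.float32)); p=cv2.boxPoints(r)
    w=np.array([ray(d,*q,.089) for q in p]); e=[w[1]-w[0],w[2]-w[1]]; e=max(e,key=np.linalg.norm)
    print(n,s[i][4],r,w.mean(0).round(4),"len",np.linalg.norm(e).round(4),"ang",np.degrees(np.arctan2(e[1],e[0])).round(1))
    C.append((d,r[0]))
A=[];B=[]
for d,c in C[:2]:
    P=d["mtx"]@np.c_[d["R"],d["t"]]; A+= [c[0]*P[2]-P[0],c[1]*P[2]-P[1]]
A=np.array(A); print("tri",np.linalg.lstsq(A[:,:3],-A[:,3],rcond=None)[0].round(4))
```

```text
top 210 ((422.51373291015625, 164.86985778808594), (7.139509677886963, 30.079574584960938), 69.44395446777344) [ 0.5987 -0.1723  0.089 ] len 0.0391 ang -68.6
scene 43 ((166.0, 193.0), (2.0, 20.0), 90.0) [ 0.6026 -0.1705  0.089 ] len 0.0357 ang 112.5
scene 31 ((302.0, 217.0), (2.0, 10.0), 90.0) [0.5664 0.0732 0.089 ] len 0.0165 ang 112.6
tri [ 0.5994 -0.1734  0.0853]
```

Run:
```python
from h import *
d=imaging.read_camera("top"); X=ray(d,423.73,163.9,.093)
for z in(.093,.089,.086,.081): print(z,proj(d,[X[0],X[1],z]).round(2))
```

```text
0.093 [423.73 163.9 ]
0.089 [422.79 164.43]
0.086 [422.09 164.82]
0.081 [420.94 165.47]
```

The wing angle is -68.6° against a rail at about 21.5°, so it has turned 90°, well inside the ±10° catch window. The height, about 0.087 m, fits the expected 0.089 m within pixel noise. The gripper is clear and still, so I'm handing in.

```bash
python3 -c "
from cell import env,status
print(status.read_state()['t']); env.hand_in()"
```

```text
9.425
the job is handed in; nothing more can be done
```

I gripped the open wing, pressed it down to its stop, turned it a quarter turn clockwise while holding it down, released it and lifted clear. I handed the job in at 9.4 s; the system gave no verdict.

- **Press:** the force rose to 17.5 N and the last 2 mm command moved it only 0.9 mm, so it was at the stop before I turned it.
- **Turn:** the wing ended at -68.6° in the top view, with its rail at about 21.5°, so it turned about 90°. The scene view agrees within about 1°.
- **Other fastener:** the pictures show it still across its rail, and the arm never went near it.
- **Catch height, not confirmed:** the cameras put the wing top at 85 mm by triangulation and about 87.5 mm from the top-view shift. The catch should put it at 89 mm, and stopping short of the catch would put it at 86 mm. These readings are too coarse to tell the two apart. I relied on the angle being well inside the catch's 10° window and on nothing touching the wing.

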